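# Swap the spice tubes and show the tall one to the counter camera

### The job

The spice tube standing alone in the one-hole block has been checked: put it back upright, fully home, in the empty hole of the long rack and let go of it. Then draw the tall tube out of the rack and present it to the counter camera, cork end up and its middle 15 cm straight in front of the lens, tipped so that the tube stands square to the camera's downward line of sight with its foot towards the camera. Finish while still holding it there, motionless, and leave the camera, the other tubes and the other things on the counter alone.

Things in the scene. Friction and masses are not known exactly. Their poses are not given: they have to be found in the camera images.
- tube_back: a stoppered glass tube, 24 mm in diameter and 110 mm tall, its top 28 mm a cork of the same diameter, cinnamon sticks inside, about 60 g; origin at the centre of its underside, z along the tube towards the cork. The tube to put back: at the start it stands in the one-hole block, its underside 10 mm above the counter
- tube_tall: the one tall tube, otherwise like the others: stoppered glass, 24 mm in diameter, 140 mm tall (30 mm taller than the rest), top 28 mm cork, about 60 g; origin at the centre of its underside, z along the tube towards the cork. At the start it stands in any of the rack's three filled holes, underside 10 mm above the counter
- tube_tall_mid (a point): the middle of the tall tube, on its axis 70 mm above its underside and 70 mm below its top
- tube_short1: a stoppered glass tube, 24 mm in diameter and 110 mm tall, its top 28 mm a cork of the same diameter, cinnamon sticks inside, about 60 g; origin at the centre of its underside, z along the tube towards the cork. Stands in the rack; stays there
- tube_short2: a stoppered glass tube, 24 mm in diameter and 110 mm tall, its top 28 mm a cork of the same diameter, cinnamon sticks inside, about 60 g; origin at the centre of its underside, z along the tube towards the cork. Stands in the rack; stays there
- rack: fixed wooden rack, 60 mm (x) by 210 mm (y) by 55 mm high, one row of four round holes along its y, 50 mm apart (y = +75, +25, -25, -75 mm), each 28 mm wide and 45 mm deep (floors 10 mm above the counter), mouths chamfered; the other three hold tubes, fill order varies; origin at the centre of its underside
- rack_hole0 (a point): centre of the mouth of the rack's empty end hole (rack y = +75 mm, the end towards the robot's left), 55 mm above the counter
- block: fixed wooden block, 70 by 70 mm, 55 mm high, with one central hole like those of the rack; origin at the centre of its underside
- camera: fixed counter camera: round foot 110 mm across, thin post, white head 70 mm wide about 305 mm above the counter, black lens facing along the foot's own -x and tipped 30 degrees downwards; origin at the centre of the foot's underside. Not to be touched
- camera_lens (a point): centre of the lens front, 287 mm above the counter; the camera looks along this point's -x axis, 30 degrees below level; its z axis is square to that line, pointing up and leaning 30 degrees from vertical towards the side the camera looks at
- camera_view (a point): the invisible point in the air on the line of sight, 150 mm in front of the lens and 212 mm above the counter, where the middle of the tall tube belongs; axes as camera_lens: the tube's z (foot to cork) should lie along this z, which puts the foot nearer the camera foot and the cork leaning away from the camera
- bowl: stainless mixing bowl, 160 mm across, 70 mm high, a bystander to leave alone; origin at the centre of its underside
- butter_dish: round white ceramic butter dish with a domed, knobbed lid, 140 mm across, 101 mm high, a bystander to leave alone; origin at the centre of its underside
- mixer: red hand mixer standing on its heel, 190 mm high, about 100 mm square, beaters sticking out 170 mm level along its own -x at 140 mm height, a bystander to leave alone; origin at the centre of its underside
- whisk: flat silicone whisk lying flat, 260 mm long along its x, 65 mm wide, 16 mm high, a bystander to leave alone; origin where handle (-x) and loops (+x) meet, on the counter
Mind the look-alikes: they are no part of the job. Leave any turquoise look-alike of the tube_tall alone.

How it is judged:
By the outcome, as a careful person would: the job done as asked, in the order asked, and still so for the second after the job is handed in, while the arm keeps its last pose, push and grip.
It also fails if it takes over 67 s, if anything falls off the work surface, if the arm or the gripper's body presses on something with over 40 N, if the wrist force passes 120 N, or if a joint passes its speed limit or range.

### The arm

A 6-joint arm with a two-finger parallel gripper is mounted at the origin on the work surface. World frame = base frame: x ahead of the robot, y to its left, z up, the work surface at z = 0. Lengths are in m, angles in degrees, forces in N, time in s.
With the tool pointing down it reaches from about 0.25 to 0.725 m from the base axis. Payload 9.7 kg.
Tool frame: the origin (TCP) lies on the centre line of the jaws, within the pads' length; the fingertips stand tip_reach ahead of it and the grasp point (between the pads) lies 2 mm behind it (tip_reach is the distance from the TCP to the fingertips, in m); z points along the fingers, y is the direction in which the jaws open and shut (so a half turn about z gives the same grasp; the last joint's range is limited). The gripper opens to 85 mm and grips with 20 to 120 N. Pads are 22 mm wide; open, the fingers measure 114 mm over their backs; the gripper's body (76 mm by 85 mm) begins 54 mm behind the grasp point. The pads swing forward as they close: fully open they stand 13 mm farther back than shut.
Start: joints at [-70.417, 4.979, 10.078, 95.1, 0, 90], TCP at [0.184, -0.518, 0.248] pointing down, gripper open.
Joint ranges: [-179.16, 179.16], [-48.56, 103.87], [-65.8, 70.77], [-126.05, 130.52], [-82.76, 87.17], [-180, 180]. Speed limits (degrees/s): [127.2, 127.2, 147.25, 180, 180, 180].

### API

Orientations are given as [roll, pitch, yaw] about the fixed x, y, z axes, in that order (R = Rz(yaw) Ry(pitch) Rx(roll)).
In Python, from workcell import get_obs, camera, calibration, job_done, tip_reach gives the robot as it stands.
- The arm moves only by the tool apply_moves, never from a script. Its argument "rows" is a list of rows, each a list of 7 numbers: the shift along the world's x, y, z in mm, then the turn, a rotation vector about the world's x, y, z in degrees, then the closure, from 0 (fully open) to 1 (shut). A call has 1 to 20 rows; each row shifts and turns the commanded pose from where the row before left it; what a row does not reach is not made up. A row lasts 1/8 s, in which the tool goes at most 62.5 mm and 10.7 degrees, less where a joint would pass 70% of its speed; a pose out of reach is approached as far as the arm can. A call with a gripper value outside its range is refused whole. The fingers move at their own pace and stop on an object; "grip_force" is the grip in N (left out, the last holds). Time passes only in rows, so rows that do not move let the fingers close. It gives the time, the measured TCP pose, the force and the opening at its end, in the units of the state.
- get_obs(): the state, without advancing time (a new reading comes with each control period).
- camera(name): name is "scene" or "top" or "wrist"; returns the picture (400x640x3 uint8, red, green, blue); there is no depth.
- calibration(name): a dict with "intrinsics" (3x3 intrinsics, pixels), "T" (4x4, takes a point from camera to world coordinates); the wrist camera has in their place "mount" (4x4, takes a point from camera to tool coordinates, whose origin is the TCP and whose axes are the flange's). Camera axes: x right, y down, z forward; pixel columns grow to the right and rows downward; lengths in m; the calibration is good to about 2 mm. A picture is of the moment at which its call begins: read the wrist's pose just before it. calibration takes no time and is no camera call.
- job_done(): hands the job in, once; it reports no verdict.
The state is a dict: "time": time; "q": joint angles; "qd": joint speeds; "joint_efforts": joint torques, N m; "ee_pos": TCP position; "tcp_rot": TCP orientation; "wrist_force": force on the tool from outside, world axes, zero at the start; "torque": the same for the moment, N m; "opening": finger opening in m.
Only numpy, scipy, OpenCV 4.12 (cv2) and the standard library are available. Lean on these libraries where they do the work, as an engineer would, in place of code of your own. Each camera call takes 0.05 s, during which the arm holds its last target.

## Working session

There is one attempt and no reset: what is moved stays moved. The work goes in short steps, Python scripts to look and compute and a tool call to move; the robot and the scene stay as the last step left them, time stands still between calls to the robot, and variables do not carry over. Pictures are saved under pics/ and viewed, and the job is handed in when it is done.

Besides the shell and the picture viewer there is one more tool, called as a command line: name --pt "numbers of a row" for each row, then --argument value for the rest. apply_moves: Moves the arm, as the interface text tells. Its arguments: {"type":"object","properties":{"rows":{"type":"array","items":{"type":"array","items":{"type":"number"}}},"grip_force":{"type":"number"}},"required":["rows"]}

```bash
mkdir -p pics; python3 - <<'E'
from workcell import *
import cv2
o=get_obs();print(o); print(tip_reach)
for n in ["scene","top","wrist"]:
    c=calibration(n);print(n,{k:v.tolist() if hasattr(v,'tolist') else v for k,v in c.items()})
    im=camera(n);cv2.imwrite(f"pics/{n}0.png",im[:,:,::-1])
E
```

```text
{'time': 0.0, 'q': array([-7.04157823e+01,  5.01278943e+00,  1.00344642e+01,  9.50990404e+01,
        3.21327932e-04,  9.00012900e+01]), 'qd': array([ 0.00856296,  0.0133223 ,  0.11339135,  0.01178153, -0.01678664,
        0.00076458]), 'joint_efforts': array([-1.37810734e-03, -5.20382845e+01,  4.64803004e+01,  1.62379991e-02,
       -3.80181007e-05,  6.62565171e-06]), 'ee_pos': array([ 0.18428987, -0.51799305,  0.24756693]), 'tcp_rot': array([-1.79922634e+02, -3.19585832e-04,  1.95829273e+01]), 'wrist_force': array([ 0.51094771, -0.51098249, -0.48796409]), 'torque': array([0.01428316, 0.00453278, 0.01045292]), 'opening': 0.08564052265990028}
0.017
scene {'intrinsics': [[449.3069359655729, 0.0, 314.29236149230695], [0.0, 449.3069359655729, 197.68047233319868], [0.0, 0.0, 1.0]], 'T': [[0.6809765880971927, 0.47883375914846654, -0.5540659866507369, 1.3019034568130148], [0.7321425471766239, -0.461117641249562, 0.5013360265751556, -0.6364601072845084], [-0.015432986659461623, -0.7470533796377529, -0.6645848861466683, 0.9975376189043165], [0.0, 0.0, 0.0, 1.0]]}
top {'intrinsics': [[471.3895899713827, 0.0, 315.21415992668346], [0.0, 471.3895899713827, 199.41677199851352], [0.0, 0.0, 1.0]], 'T': [[-0.00907700540457001, -0.9850798218089811, 0.17185852506544824, 0.4061178914056287], [-0.9998337624826977, 0.011658671809082269, 0.014018657972164172, -0.028585917590428472], [-0.015813139238551533, -0.17170270829673598, -0.9850218904120801, 1.4567546146479813], [0.0, 0.0, 0.0, 1.0]]}
wrist {'intrinsics': [[306.0398498061205, 0.0, 322.4517152180582], [0.0, 306.0398498061205, 200.32032673444803], [0.0, 0.0, 1.0]], 'mount': [[-0.0005286976530781343, -0.9607706689104043, -0.27734354551755136, 0.07114605264273202], [0.9999997444304726, -0.00037448091795976463, -0.0006090180883833885, 0.0013196961722491407], [0.00048126685063900514, -0.2773437966234265, 0.960770621353881, -0.12455980555080032], [0.0, 0.0, 0.0, 1.0]]}
```

View pics/scene0.png

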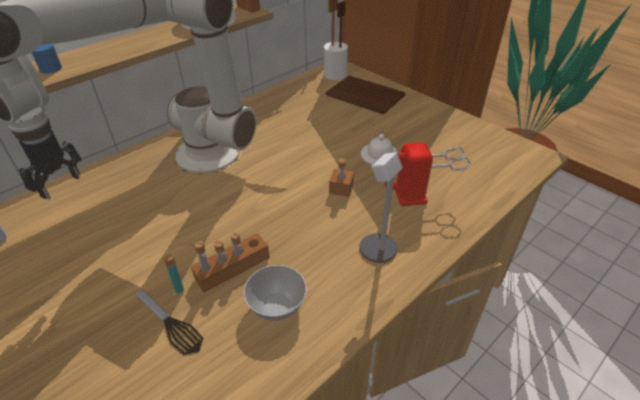

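View pics/top0.png

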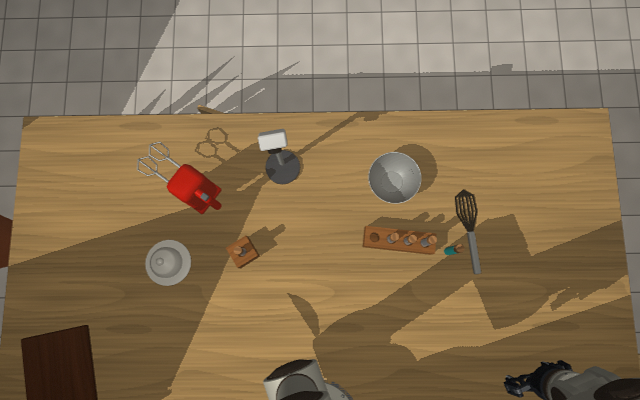

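View pics/wrist0.png

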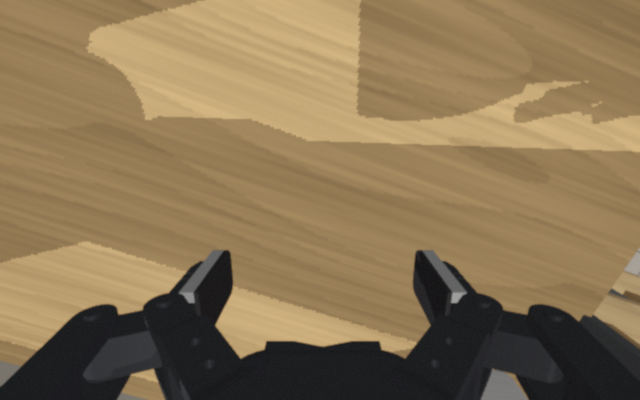

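```bash
python3 - <<'E'
import cv2,numpy as np
t=cv2.imread('pics/top0.png');s=cv2.imread('pics/scene0.png')
cv2.imwrite('pics/c1.png',np.vstack([cv2.resize(t[210:270,350:480],(780,360),interpolation=3),]))
cv2.imwrite('pics/c2.png',cv2.resize(s[225:305,150:290],(800,457),interpolation=3))
cv2.imwrite('pics/c3.png',cv2.resize(t[120:280,200:310],None,fx=3.7,fy=3.7,interpolation=3))
cv2.imwrite('pics/c4.png',cv2.resize(s[130:270,320:440],None,fx=4,fy=4,interpolation=3))
E
```

```text
(no output)
```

View pics/c1.png

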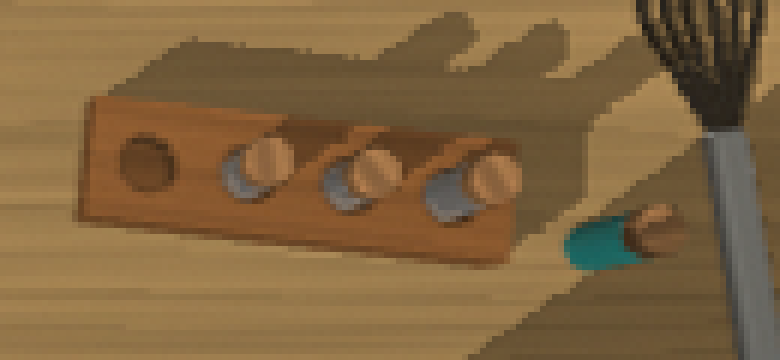

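View pics/c2.png

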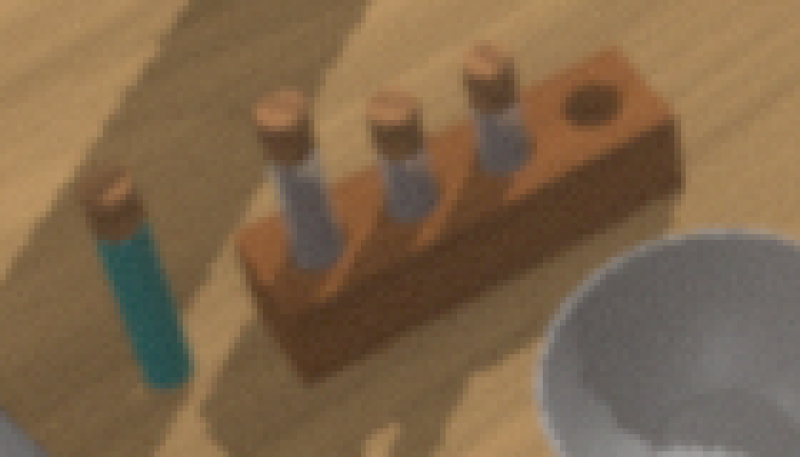

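View pics/c3.png

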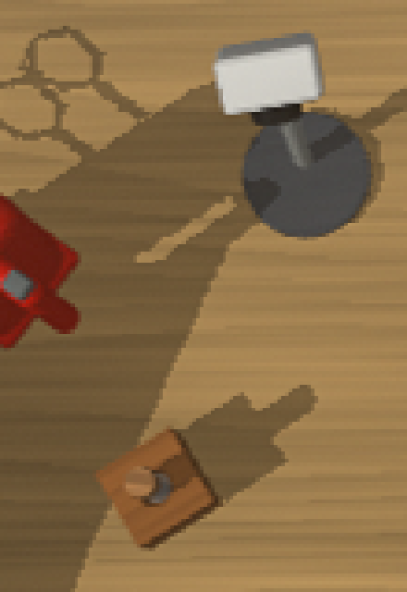

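View pics/c4.png

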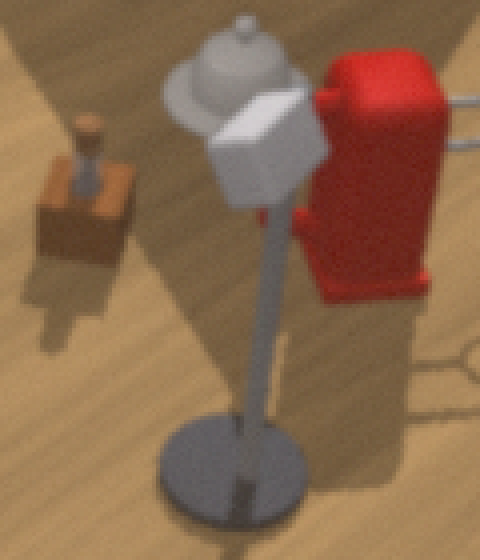

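```bash
cat > h.py <<'E'
import numpy as np,cv2
from workcell import *
def ray(n,px):
    c=calibration(n);K=np.array(c['intrinsics']);T=np.array(c['T'])
    d=T[:3,:3]@np.linalg.inv(K)@np.array([px[0],px[1],1.]);return T[:3,3],d
def onz(n,px,z):
    o,d=ray(n,px);return (o+d*(z-o[2])/d[2])
def tri(p1,p2):
    o1,d1=ray('top',p1);o2,d2=ray('scene',p2)
    A=np.stack([d1,-d2],1);s=np.linalg.lstsq(A,o2-o1,rcond=None)[0]
    a=o1+d1*s[0];b=o2+d2*s[1];return (a+b)/2,np.linalg.norm(a-b)
E
python3 - <<'E'
from h import *
np.set_printoptions(precision=4,suppress=True)
c1=lambda x,y:(350+x/6-.4,210+y/6-.4)
c2=lambda x,y:(150+x*140/800-.4,225+y*80/457-.4)
c3=lambda x,y:(200+x/3.7-.4,120+y/3.7-.4)
c4=lambda x,y:(320+x/4-.4,130+y/4-.4)
print('hole0 top',onz('top',c1(147,163),.055),'scene',onz('scene',c2(593,104),.055),tri(c1(147,163),c2(593,104)))
for nm,a,b,h in [('t1',(270,158),(490,62),.12),('t2',(377,172),(397,105),.12),('tall',(495,178),(285,105),.15)]:
    print(nm,onz('top',c1(*a),h),onz('scene',c2(*b),h),tri(c1(*a),c2(*b)))
for p in [(95,97),(78,213),(517,142),(503,260)]: print('rack',onz('top',c1(*p),.055))
for p in [(612,48),(680,118),(237,240),(298,320)]: print('rack s',onz('scene',c2(*p),.055))
print('back cork',onz('top',c3(140,481),.12),onz('scene',c4(89,124),.12),tri(c3(140,481),c4(89,124)))
for p in [(98,470),(176,430),(216,502),(147,545)]: print('block',onz('top',c3(*p),.055))
t=cv2.imread('pics/top0.png').astype(int);s=cv2.imread('pics/scene0.png').astype(int)
# foot masks
for n,im,(x0,y0,x1,y1) in [('top',t,(260,145,305,190)),('scene',s,(355,230,402,265))]:
    r=im[y0:y1,x0:x1];m=((r.max(2)-r.min(2)<25)&(r.max(2)<105)).astype(np.uint8)
    cs,_=cv2.findContours(m,0,2);c=max(cs,key=cv2.contourArea);e=cv2.fitEllipse(cv2.convexHull(c));print(n,e,onz(n,(e[0][0]+x0,e[0][1]+y0),.01))
    for q in range(0): pass
E
```

```text
hole0 top [ 0.5359 -0.1826  0.055 ] scene [ 0.5373 -0.1818  0.055 ] (array([ 0.5364, -0.1821,  0.0544]), np.float64(0.0014186366258984418))
t1 [ 0.5317 -0.2335  0.12  ] [ 0.5348 -0.2321  0.12  ] (array([ 0.5326, -0.2325,  0.1184]), np.float64(0.002889273466232953))
t2 [ 0.5245 -0.2836  0.12  ] [ 0.5275 -0.2794  0.12  ] (array([ 0.5258, -0.2814,  0.1199]), np.float64(0.005020934784225211))
tall [ 0.5185 -0.3319  0.15  ] [ 0.519  -0.3281  0.15  ] (array([ 0.5193, -0.33  ,  0.1515]), np.float64(0.003464145398856049))
rack [ 0.5691 -0.1578  0.055 ]
rack [ 0.5116 -0.1478  0.055 ]
rack [ 0.5444 -0.3657  0.055 ]
rack [ 0.4864 -0.3558  0.055 ]
rack s [ 0.5131 -0.1514  0.055 ]
rack s [ 0.5746 -0.1563  0.055 ]
rack s [ 0.4902 -0.357   0.055 ]
rack s [ 0.551  -0.3617  0.055 ]
back cork [0.4976 0.2122 0.12  ] [0.5    0.2126 0.12  ] (array([0.4983, 0.2132, 0.1185]), np.float64(0.0018364124346091086))
block [0.5112 0.2579 0.055 ]
block [0.5428 0.1955 0.055 ]
block [0.4847 0.1625 0.055 ]
block [0.4511 0.2173 0.055 ]
top ((21.421586990356445, 20.465303421020508), (33.65177917480469, 37.7296257019043), 141.7628936767578) [0.7687 0.0978 0.01  ]
scene ((23.526321411132812, 16.536096572875977), (31.948720932006836, 35.813411712646484), 79.89347839355469) [0.7677 0.0974 0.01  ]
```

apply_moves --pt "10 25 2 0 0 2 0" --pt "20 45 0 0 0 4 0" --pt "20 46 0 0 0 4 0" --pt "20 46 0 0 0 4 0" --pt "20 46 0 0 0 4 0" --pt "20 46 0 0 0 4 0" --pt "20 46 0 0 0 4 0" --pt "20 46 0 0 0 4 0" --pt "20 46 0 0 0 4 0" --pt "20 46 0 0 0 4 0" --pt "20 46 0 0 0 4 0" --pt "20 46 0 0 0 4 0" --pt "20 46 0 0 0 4 0" --pt "20 46 0 0 0 4 0" --pt "20 46 0 0 0 4 0" --pt "20 46 0 0 0 4 0" --pt "4 17 0 0 0 1.7 0" --pt "0 0 0 0 0 0 0"

```text
time: 2.4
ee_pos: [0.4981, 0.2133, 0.2497]
tcp_rot: [-179.9, 0.0, 83.4]
wrist_force: [-0.3, -0.8, 0.5]
opening: 0.0855
```

```bash
cat >> h.py <<'E'
from scipy.spatial.transform import Rotation as Ro
def wray(o,px):
    c=calibration('wrist');K=np.array(c['intrinsics']);M=np.array(c['mount'])
    R=Ro.from_euler('xyz',o['tcp_rot'],degrees=True).as_matrix()
    T=np.eye(4);T[:3,:3]=R;T[:3,3]=o['ee_pos'];T=T@M
    return T[:3,3],T[:3,:3]@np.linalg.inv(K)@np.array([px[0],px[1],1.])
def wz(o,px,z):
    a,d=wray(o,px);return a+d*(z-a[2])/d[2]
E
python3 - <<'E'
from h import *
o=get_obs();im=camera('wrist');cv2.imwrite('pics/w1.png',im[:,:,::-1]);print(o['ee_pos'],o['tcp_rot'],o['time'])
import pickle;pickle.dump(o,open('o1.pkl','wb'))
E
```

```text
[0.49811918 0.21332911 0.24967407] [-1.79931952e+02  4.65318630e-02  8.33501272e+01] 2.4
```

View pics/w1.png

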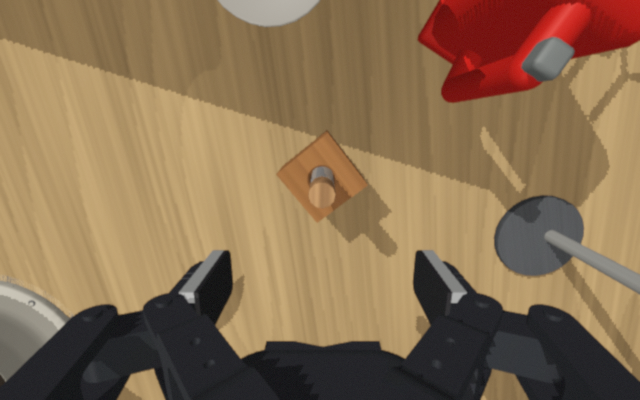

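```bash
python3 - <<'E'
from h import *
import pickle;o=pickle.load(open('o1.pkl','rb'))
np.set_printoptions(precision=4,suppress=True)
im=cv2.imread('pics/w1.png')
print(wz(o,(322,194),.12))
for p in [(277,174),(327,131),(368,183),(321,221)]: print(wz(o,p,.055))
print('foot',wz(o,(540,236),.012))
cv2.imwrite('pics/w1c.png',cv2.resize(im[120:240,260:400],None,fx=5,fy=5,interpolation=3))
E
```

```text
[0.499  0.2151 0.12  ]
[0.4519 0.2252 0.055 ]
[0.5095 0.2633 0.055 ]
[0.5469 0.2043 0.055 ]
[0.492  0.1674 0.055 ]
foot [0.7641 0.0997 0.012 ]
```

View pics/w1c.png

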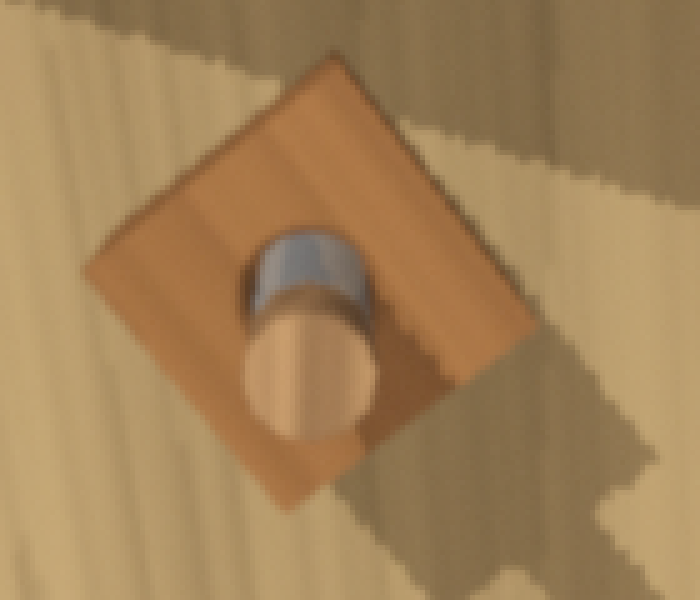

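apply_moves --pt "1 1 -25 0 0 0 0" --pt "0 0 -35 0 0 0 0" --pt "0 0 -35 0 0 0 0" --pt "0 0 -35 0 0 0 0.3" --pt "0 0 -20 0 0 0 0.4" --pt "0 0 -5 0 0 0 0.5" --pt "0 0 0 0 0 0 0.6" --pt "0 0 0 0 0 0 1" --pt "0 0 0 0 0 0 1" --pt "0 0 0 0 0 0 1" --pt "0 0 0 0 0 0 1" --grip_force 50

```text
time: 3.82
ee_pos: [0.4996, 0.2139, 0.0965]
tcp_rot: [179.9, -0.0, 83.3]
wrist_force: [-2.9, -1.4, 5.8]
opening: 0.0231
```

```bash
python3 - <<'E'
from h import *
o=get_obs();im=camera('wrist');cv2.imwrite('pics/w2.png',im[:,:,::-1]);print(o['ee_pos'],o['tcp_rot'],o['time'],o['opening'],o['wrist_force'],o['torque'])
E
```

```text
[0.49957399 0.21386808 0.09649796] [ 1.79937298e+02 -2.00851603e-02  8.32841454e+01] 3.825 0.023071968344225827 [-2.89477957 -1.44216576  5.75004549] [-0.39141194  0.71622623  0.02114292]
```

View pics/w2.png

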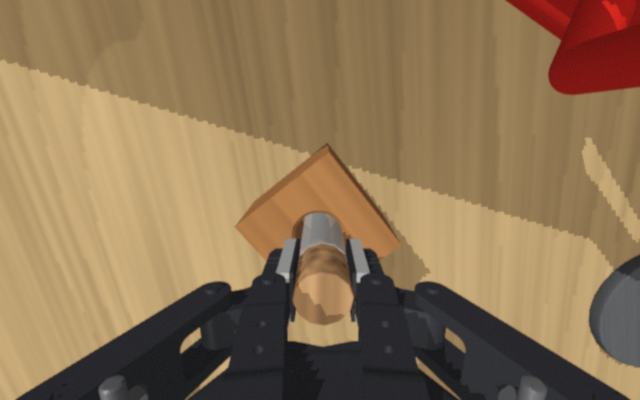

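apply_moves --pt "0 0 10 0 0 0 1" --pt "0 0 25 0 0 0 1" --pt "0 0 30 0 0 0 1" --pt "0 0 25 0 0 0 1" --pt "2 -24 5 0 0 0 1" --pt "4 -40 0 0 0 0 1" --pt "5 -40 0 0 0 0 1" --pt "5 -40 0 0 0 0 1" --pt "5 -40 0 0 0 0 1" --pt "5 -40 0 0 0 0 1" --pt "5 -40 0 0 0 0 1" --pt "3 -30 0 0 0 0 1" --pt "2 -20 0 0 0 0 1" --pt "0 0 0 0 0 0 1" --pt "0 0 0 0 0 0 1"

```text
time: 5.75
ee_pos: [0.5354, -0.0996, 0.1904]
tcp_rot: [-180.0, -0.0, 83.3]
wrist_force: [0.1, -0.0, -0.5]
opening: 0.0231
```

```bash
python3 - <<'E'
from h import *
import pickle
o=get_obs();im=camera('wrist');cv2.imwrite('pics/w3.png',im[:,:,::-1]);print(o['ee_pos'],o['tcp_rot'],o['time'],o['opening'],o['wrist_force'],o['torque'])
pickle.dump(o,open('o3.pkl','wb'))
for n in ['top','scene']: cv2.imwrite(f'pics/{n}3.png',camera(n)[:,:,::-1])
E
```

```text
[ 0.53536652 -0.09956285  0.19041427] [-1.79997734e+02 -1.68416980e-02  8.33043300e+01] 5.75 0.023140146442722224 [ 0.05653175 -0.00599638 -0.53901358] [-0.00789345  0.00214128 -0.03597755]
```

View pics/w3.png

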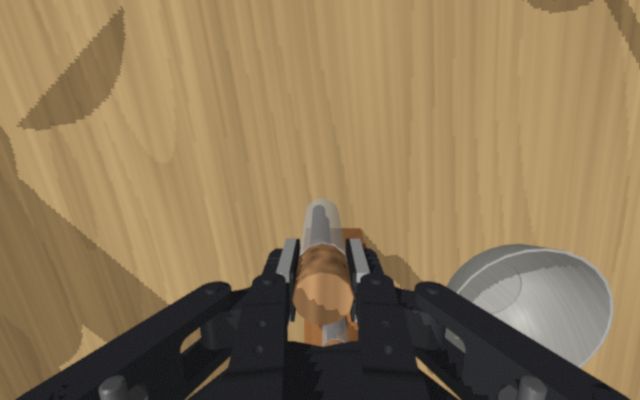

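View pics/scene3.png

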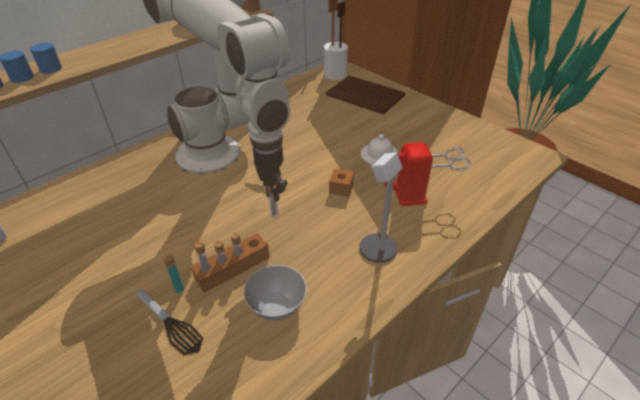

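apply_moves --pt "0 0 25 0 0 0 1" --pt "0 -20 20 0 0 0 1" --pt "1 -30 0 0 0 0 1" --pt "0 -25 0 0 0 0 1" --pt "0 -7 0 0 0 0 1" --pt "0 0 0 0 0 0 1" --pt "0 0 0 0 0 0 1"

```text
time: 6.78
ee_pos: [0.5364, -0.1813, 0.2354]
tcp_rot: [180.0, -0.0, 83.3]
wrist_force: [0.6, 0.5, -1.4]
opening: 0.0227
```

```bash
python3 - <<'E'
from h import *
import pickle
o=get_obs();im=camera('wrist');cv2.imwrite('pics/w4.png',im[:,:,::-1]);print(o['ee_pos'],o['tcp_rot'],o['time'],o['opening'],o['wrist_force'],o['torque'])
pickle.dump(o,open('o4.pkl','wb'))
im=im[:,:,::-1]
cv2.imwrite('pics/w4c.png',cv2.resize(im[130:350,250:400],None,fx=3,fy=3,interpolation=3)[:600])
E
```

```text
[ 0.53640858 -0.18130813  0.23536575] [ 1.79998807e+02 -9.46738016e-03  8.33340127e+01] 6.775 0.022739958723981893 [ 0.63595314  0.51700638 -1.4421222 ] [ 0.02353298 -0.00351567  0.03321703]
```

View pics/w4c.png

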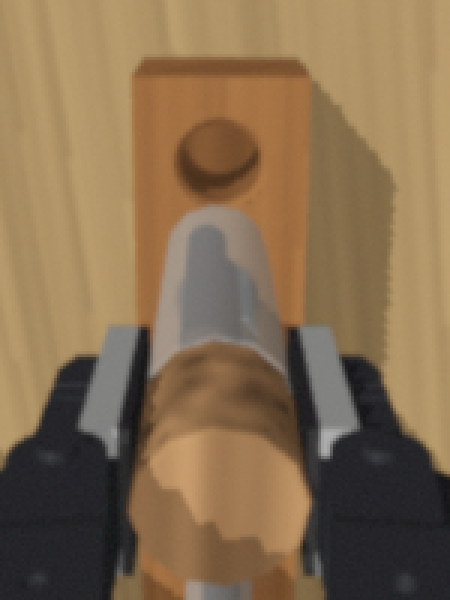

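```bash
python3 - <<'E'
from h import *
import pickle;o=pickle.load(open('o4.pkl','rb'))
np.set_printoptions(precision=4,suppress=True)
f=lambda x,y:(250+x/3-.33,130+y/3-.33)
print('hole',wz(o,f(217,161),.055))
for p in [(133,77),(310,77),(134,230),(307,230)]: print(wz(o,f(*p),.055))
c=calibration('wrist');K=np.array(c['intrinsics']);M=np.linalg.inv(np.array(c['mount']))
def proj(p):
    q=(M@np.r_[p,1])[:3];u=K@q/q[2];return ((u[0]-250)*3,(u[1]-130)*3)
for z in [.0865,.03,-.0235]:
  print(z,proj([0,0,z]),proj([.012,0,z]),proj([0,.012,z]),proj([0,-.012,z]))
E
```

```text
hole [ 0.537  -0.1816  0.055 ]
[ 0.5127 -0.15    0.055 ]
[ 0.571  -0.1569  0.055 ]
[ 0.5055 -0.2026  0.055 ]
[ 0.5652 -0.2096  0.055 ]
0.0865 (np.float64(212.2499855736367), np.float64(245.52142092298547)) (np.float64(212.14607828944537), np.float64(197.62413720701807)) (np.float64(261.88176749247435), np.float64(245.52013403787257)) (np.float64(162.62682781710487), np.float64(245.52270758448546))
0.03 (np.float64(210.1263459836128), np.float64(342.1331002316824)) (np.float64(209.94530388350444), np.float64(280.3608742657678)) (np.float64(275.83123873953696), np.float64(342.1425106175137)) (np.float64(144.43656689239788), np.float64(342.1236920104603))
-0.0235 (np.float64(206.28712802806712), np.float64(516.7923482791539)) (np.float64(205.91105616221557), np.float64(432.0258936539809)) (np.float64(301.0517574959933), np.float64(516.8348998601084)) (np.float64(111.55393444124257), np.float64(516.7498108136606))
```

apply_moves --pt "-0.5 -0.9 -20 0 0 0 1" --pt "0 0 -30 0 0 0 1" --pt "0 0 -25 0 0 0 1" --pt "0 0 -12 0 0 0 1" --pt "0 0 -4 0 0 0 1" --pt "0 0 -4 0 0 0 1" --pt "0 0 -4 0 0 0 1" --pt "0 0 0 0 0 0 1"

```text
time: 7.82
ee_pos: [0.5359, -0.1831, 0.1363]
tcp_rot: [180.0, 0.0, 83.3]
wrist_force: [1.0, -0.3, -1.3]
opening: 0.0228
```

```bash
python3 - <<'E'
from h import *
o=get_obs();im=camera('wrist');cv2.imwrite('pics/w5.png',im[:,:,::-1]);print(o['ee_pos'],o['tcp_rot'],o['time'],o['opening'],o['wrist_force'],o['torque'])
im=im[:,:,::-1]
cv2.imwrite('pics/w5c.png',cv2.resize(im[130:350,250:400],None,fx=3,fy=3,interpolation=3)[:600])
E
```

```text
[ 0.53586072 -0.18310476  0.13634809] [1.79996224e+02 8.30422736e-04 8.32805797e+01] 7.825 0.022762746678513652 [ 0.99380966 -0.32300398 -1.3356988 ] [-0.0253555   0.01098646 -0.04157462]
```

View pics/w5c.png

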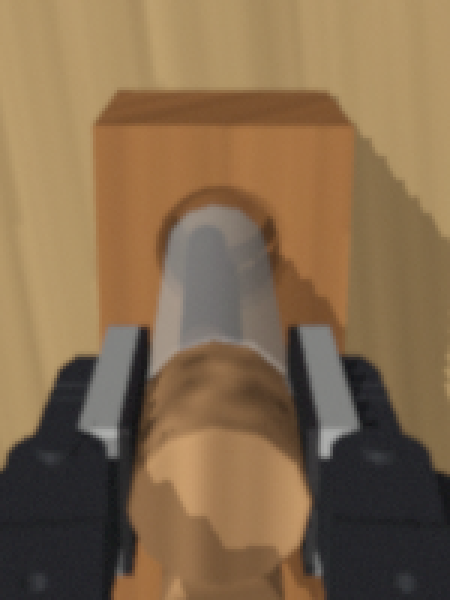

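apply_moves --pt "0 0 -3 0 0 0 1" --pt "0 0 -4 0 0 0 1" --pt "0 0 -4 0 0 0 1" --pt "0 0 -4 0 0 0 1"

```text
time: 8.38
ee_pos: [0.5358, -0.183, 0.1209]
tcp_rot: [-180.0, -0.0, 83.3]
wrist_force: [0.6, 0.8, -1.5]
opening: 0.0227
```

apply_moves --pt "0 0 -5 0 0 0 1" --pt "0 0 -5 0 0 0 1" --pt "0 0 -5 0 0 0 1" --pt "0 0 -4 0 0 0 1" --pt "0 0 -2 0 0 0 1" --pt "0 0 0 0 0 0 1"

```text
time: 9.12
ee_pos: [0.5358, -0.1831, 0.1002]
tcp_rot: [-180.0, -0.0, 83.3]
wrist_force: [-0.4, 0.4, -0.7]
opening: 0.0228
```

apply_moves --pt "0 0 -2 0 0 0 1" --pt "0 0 -1.2 0 0 0 1" --pt "0 0 0 0 0 0 1"

```text
time: 9.5
ee_pos: [0.5358, -0.1831, 0.097]
tcp_rot: [-180.0, -0.0, 83.3]
wrist_force: [-0.3, -0.6, -0.8]
opening: 0.023
```

apply_moves --pt "0 0 -0.7 0 0 0 1" --pt "0 0 -0.7 0 0 0 1" --pt "0 0 0 0 0 0 1"

```text
time: 9.88
ee_pos: [0.536, -0.1831, 0.0965]
tcp_rot: [180.0, 0.0, 83.3]
wrist_force: [-2.7, 0.8, 6.1]
opening: 0.0229
```

apply_moves --pt "0 0 0 0 0 0 0.6" --pt "0 0 0 0 0 0 0.3" --pt "0 0 0 0 0 0 0" --pt "0 0 0 0 0 0 0" --pt "0 0 20 0 0 0 0" --pt "0 0 35 0 0 0 0" --pt "0 0 45 0 0 0 0" --pt "-1 -25 35 0 0 0 0" --pt "-3 -30 18 0 0 0 0" --pt "-4 -40 0 0 0 0 0" --pt "-4 -35 0 0 0 0 0" --pt "-4 -18 0 0 0 0 0" --pt "0 0 0 0 0 0 0" --pt "0 0 0 0 0 0 0"

```text
time: 11.62
ee_pos: [0.52, -0.3303, 0.2487]
tcp_rot: [-180.0, -0.0, 83.3]
wrist_force: [0.2, 0.1, -0.4]
opening: 0.0856
```

```bash
python3 - <<'E'
from h import *
import pickle
o=get_obs();im=camera('wrist');cv2.imwrite('pics/w6.png',im[:,:,::-1]);print(o['ee_pos'],o['tcp_rot'],o['time'],o['opening'],o['wrist_force'],o['torque'])
pickle.dump(o,open('o6.pkl','wb'))
for n in ['top','scene']: cv2.imwrite(f'pics/{n}6.png',camera(n)[:,:,::-1])
s=cv2.imread('pics/scene6.png');cv2.imwrite('pics/s6c.png',cv2.resize(s[200:305,150:310],(800,525),interpolation=3))
E
```

```text
[ 0.51999777 -0.33026501  0.24873158] [-1.79999085e+02 -2.19771088e-02  8.33080440e+01] 11.625 0.0856028380107533 [ 0.19580155  0.07176094 -0.41131802] [ 0.02750351 -0.0110259   0.02243304]
```

View pics/w6.png

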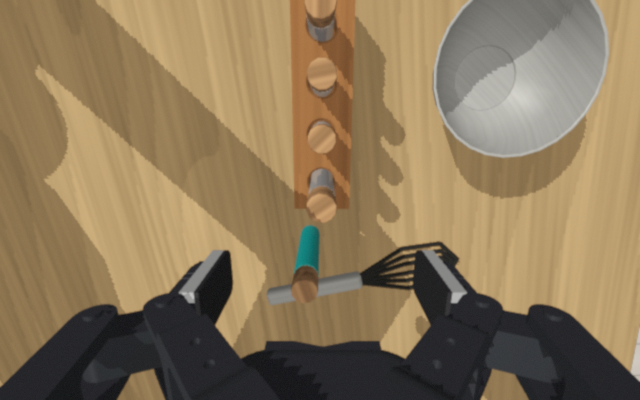

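View pics/s6c.png

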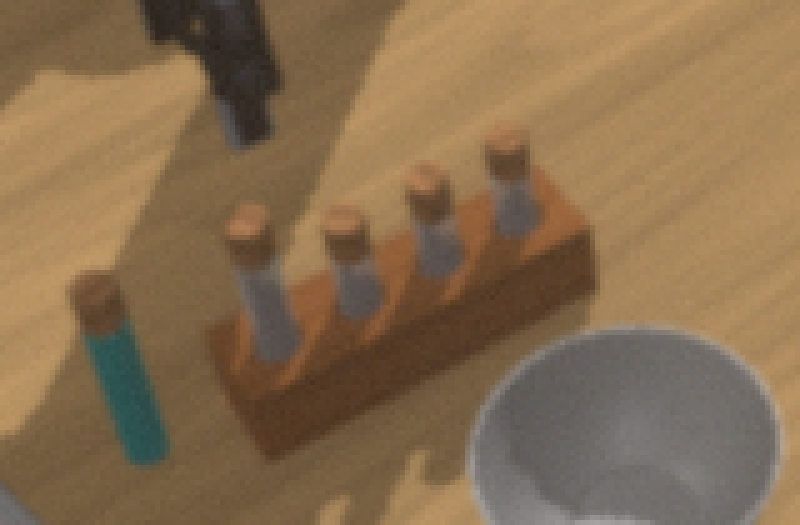

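```bash
python3 - <<'E'
from h import *
import pickle;o=pickle.load(open('o6.pkl','rb'))
np.set_printoptions(precision=4,suppress=True)
print('tall',wz(o,(321,208),.15)); print('turq foot-ish',wz(o,(310,230),.0),'cork',wz(o,(305,288),.14))
print('t2',wz(o,(322,137),.12),'t1',wz(o,(322,75),.12))
s=cv2.imread('pics/w6.png');cv2.imwrite('pics/w6c.png',cv2.resize(s[40:310,270:370],None,fx=2.2,fy=2.2,interpolation=3))
t=cv2.imread('pics/top6.png');cv2.imwrite('pics/t6c.png',cv2.resize(t[120:200,230:320],None,fx=7,fy=7,interpolation=3))
E
```

```text
tall [ 0.52   -0.3312  0.15  ]
turq foot-ish [ 0.4957 -0.4061  0.    ] cork [ 0.4973 -0.4046  0.14  ]
t2 [ 0.5267 -0.2805  0.12  ] t1 [ 0.5322 -0.234   0.12  ]
```

View pics/w6c.png

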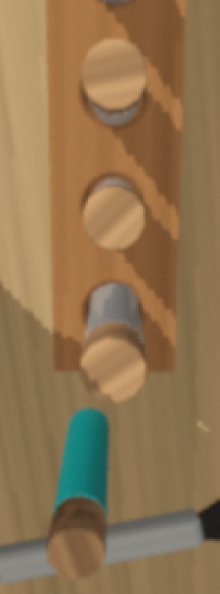

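View pics/t6c.png

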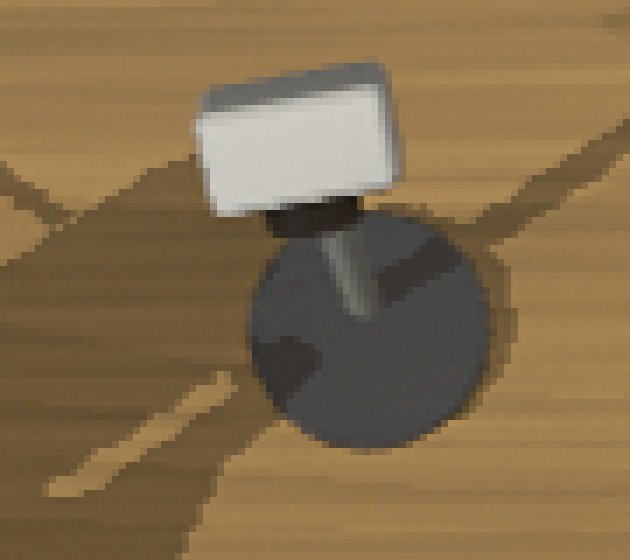

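apply_moves --pt "-1.2 -1 -20 0 0 0 0" --pt "0 0 -35 0 0 0 0" --pt "0 0 -35 0 0 0 0" --pt "0 0 -25 0 0 0 0.2" --pt "0 0 -10 0 0 0 0.4" --pt "0 0 0 0 0 0 0.6" --pt "0 0 0 0 0 0 1" --pt "0 0 0 0 0 0 1" --pt "0 0 0 0 0 0 1" --pt "0 0 0 0 0 0 1" --grip_force 60

```text
time: 13.02
ee_pos: [0.5191, -0.3324, 0.1251]
tcp_rot: [179.9, 0.1, 83.3]
wrist_force: [0.3, -0.4, 6.5]
opening: 0.0223
```

```bash
python3 - <<'E'
from h import *
import pickle
o=get_obs();im=camera('wrist');cv2.imwrite('pics/w7.png',im[:,:,::-1]);print(o['ee_pos'],o['tcp_rot'],o['time'],o['opening'],o['wrist_force'],o['torque'])
pickle.dump(o,open('o7.pkl','wb'))
E
```

```text
[ 0.5191443  -0.3324278   0.12508343] [1.79882356e+02 5.07773950e-02 8.32793711e+01] 13.025 0.02225439889290033 [ 0.30266756 -0.36644866  6.49124651] [0.06621049 0.02264244 0.00883972]
```

View pics/w7.png

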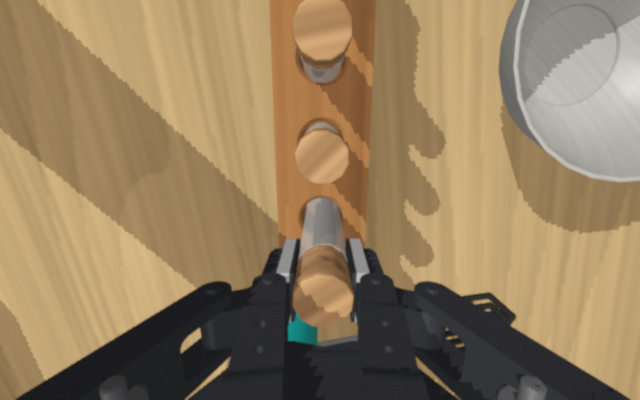

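apply_moves --pt "0 0 10 0 0 0 1" --pt "0 0 20 0 0 0 1" --pt "0 0 30 0 0 0 1" --pt "0 0 40 0 0 0 1" --pt "0 0 40 0 0 0 1" --pt "0 0 40 0 0 0 1" --pt "0 0 20 0 0 0 1" --pt "0 0 0 0 0 0 1"

```text
time: 14.08
ee_pos: [0.519, -0.3323, 0.3255]
tcp_rot: [179.9, 0.1, 83.3]
wrist_force: [0.4, -0.4, -0.8]
opening: 0.023
```

```bash
python3 - <<'E'
from h import *
import pickle
o=get_obs();print(o['ee_pos'],o['opening'])
ims=[];
s=np.mean([camera('scene')[:,:,::-1].astype(float) for _ in range(4)],0).astype(np.uint8)
t=np.mean([camera('top')[:,:,::-1].astype(float) for _ in range(4)],0).astype(np.uint8)
cv2.imwrite('pics/scene8.png',s);cv2.imwrite('pics/top8.png',t)
cv2.imwrite('pics/s8c.png',cv2.resize(s[145:195,360:415],None,fx=11,fy=11,interpolation=2))
cv2.imwrite('pics/t8c.png',cv2.resize(t[122:162,250:295],None,fx=14,fy=14,interpolation=2))
E
```

```text
[ 0.51897152 -0.33231217  0.32546314] 0.022991718387148436
```

View pics/s8c.png

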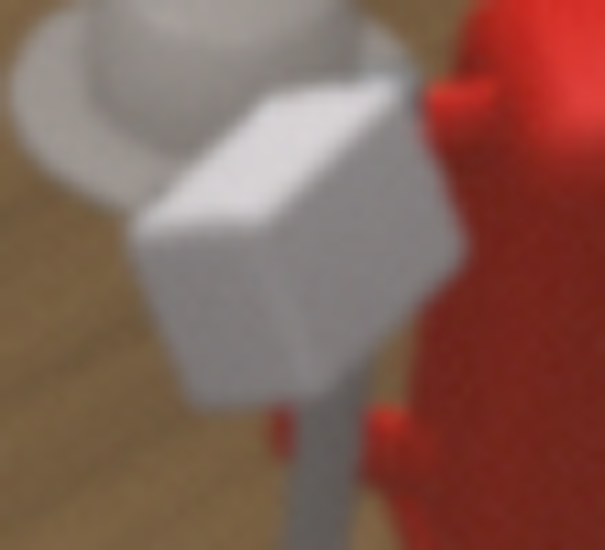

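View pics/t8c.png

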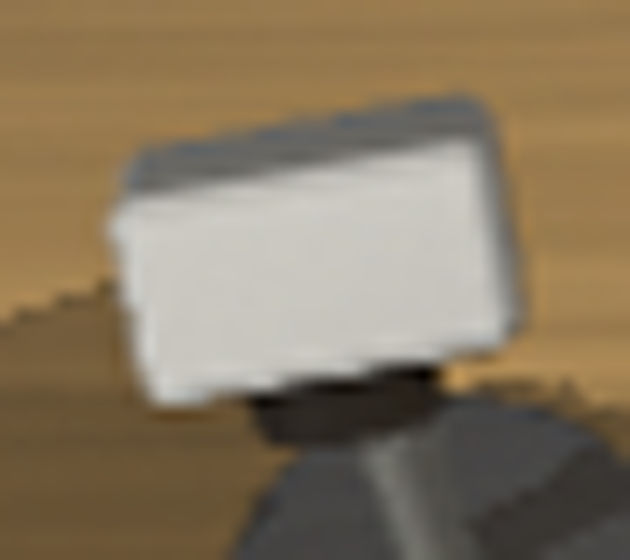

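View pics/scene8.png

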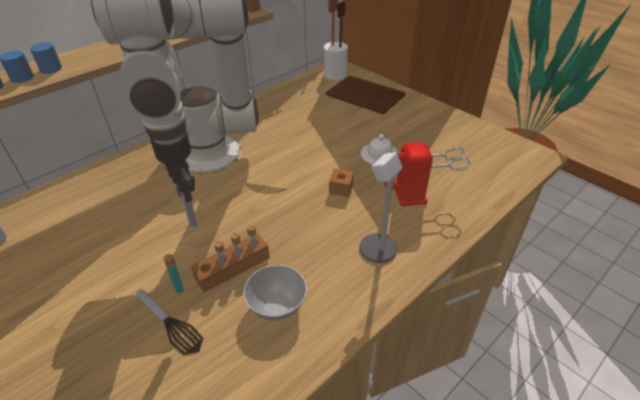

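```bash
python3 - <<'E'
from h import *
np.set_printoptions(precision=4,suppress=True)
T=lambda x,y:(250+x/14-.5+.03,122+y/14-.47)
S=lambda x,y:(360+x/11-.45,145+y/11-.45)
P={}
for n,a,b in [('FL',(155,402),(270,95)),('FR',(517,345),(140,228)),('BR',(482,140),(262,225)),('BL',(113,208),(405,85))]:
    P[n],e=tri(T(*a),S(*b));print(n,P[n],e)
f=(P['FL']+P['FR'])/2;b=(P['BL']+P['BR'])/2
print('front mid',f,'back mid',b,'fwd',f-b,np.linalg.norm(f-b),np.degrees(np.arcsin((f-b)[2]/np.linalg.norm(f-b))))
lat=(P['FR']-P['FL']+P['BR']-P['BL'])/2;print('lat',lat,np.linalg.norm(lat),'yaw',np.degrees(np.arctan2(lat[0],-lat[1])))
print('yaw fwd',np.degrees(np.arctan2(-(f-b)[1],-(f-b)[0])))
print('lens from top px',onz('top',T(345,445),.287))
d=f[:2]-np.array([.768,.0977]);print('foot->front',d)
E
```

```text
FL [0.7319 0.1234 0.3156] 0.00016964570408322294
FR [0.7436 0.0607 0.3158] 0.005605963471377402
BR [0.7756 0.0647 0.3325] 0.0031416795993596883
BL [0.7637 0.1298 0.3315] 0.0014526353052726267
front mid [0.7378 0.0921 0.3157] back mid [0.7697 0.0973 0.332 ] fwd [-0.0319 -0.0052 -0.0163] 0.03620567772917566 -26.733344877234433
lat [ 0.0118 -0.0639  0.0006] 0.06495751503565005 yaw 10.452035683175819
yaw fwd 9.26225263825278
lens from top px [0.7316 0.0923 0.287 ]
foot->front [-0.0302 -0.0056]
```

apply_moves --pt "-1 20 0 0 0 1 1" --pt "-2 38 0 0 0 1.6 1" --pt "-2 40 0 0 0 1.6 1" --pt "-2 40 0 0 0 1.6 1" --pt "-2 40 0 0 0 1.6 1" --pt "-2 40 0 0 0 1.6 1" --pt "-2 40 0 0 0 1.6 1" --pt "-2 40 0 0 0 1.6 1" --pt "-2 40 0 0 0 1.6 1" --pt "-2 30 0 0 0 1.6 1" --pt "0 14 0 0 0 1 1" --pt "0 0 0 0.85 -4.92 0 1" --pt "0 0 0 0.85 -4.92 0 1" --pt "0 0 0 0.85 -4.92 0 1" --pt "0 0 0 0.85 -4.92 0 1" --pt "0 0 0 0.85 -4.92 0 1" --pt "0 0 0 0.85 -4.92 0 1" --pt "0 0 0 0 0 0 1" --pt "0 0 0 0 0 0 1"

```text
time: 16.85
ee_pos: [0.4996, 0.0496, 0.3239]
tcp_rot: [150.1, -0.0, 99.7]
wrist_force: [-0.2, -0.1, -1.1]
opening: 0.0226
```

```bash
python3 - <<'E'
from h import *
import pickle
o=get_obs();im=camera('wrist');cv2.imwrite('pics/w9.png',im[:,:,::-1]);print(o['ee_pos'],o['tcp_rot'],o['time'],o['opening'])
pickle.dump(o,open('o9.pkl','wb'))
print(Ro.from_euler('xyz',o['tcp_rot'],degrees=True).as_matrix())
E
```

```text
[0.49963294 0.04959259 0.32390518] [ 1.50107958e+02 -4.61756627e-02  9.96708154e+01] 16.85 0.02259214782043772
[[-1.67987218e-01  8.54713139e-01  4.91167737e-01]
 [ 9.85788844e-01  1.45243315e-01  8.44081414e-02]
 [ 8.05917262e-04  4.98367164e-01 -8.66965697e-01]]
```

View pics/w9.png

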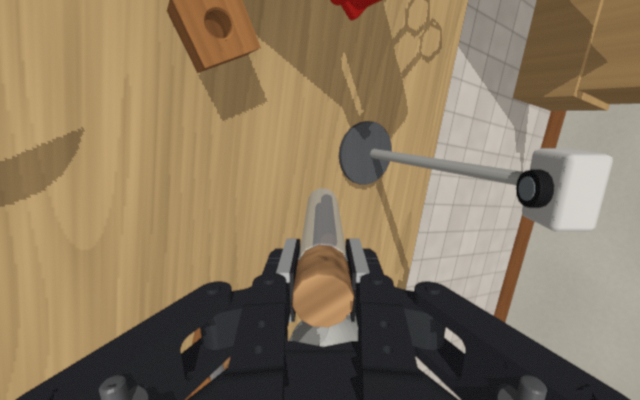

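```bash
python3 - <<'E'
import cv2
s=cv2.imread('pics/w9.png');cv2.imwrite('pics/w9c.png',cv2.resize(s[140:240,500:620],None,fx=6,fy=6,interpolation=2))
E
```

```text
(no output)
```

View pics/w9c.png

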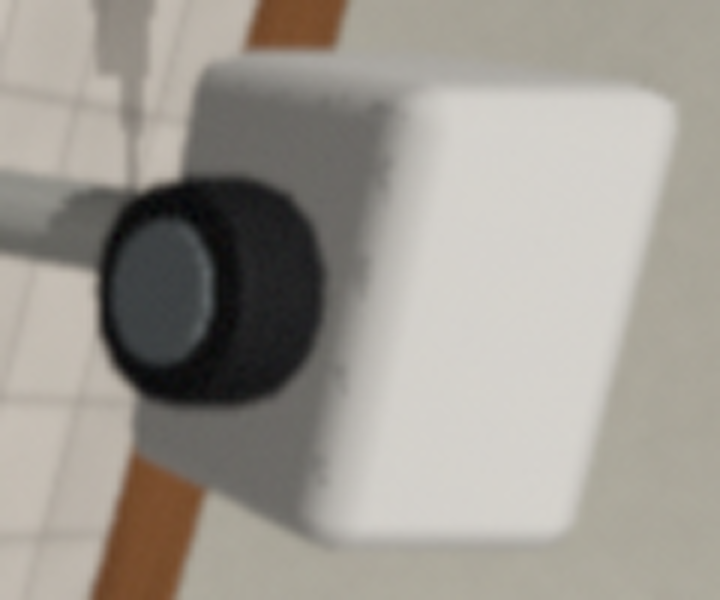

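```bash
python3 - <<'E'
from h import *
import pickle;o=pickle.load(open('o9.pkl','rb'))
np.set_printoptions(precision=4,suppress=True)
R=Ro.from_euler('xyz',o['tcp_rot'],degrees=True).as_matrix()
b=-.0017*R[:,1]
def wzb(px,z):
    a,d=wray(o,px);a=a+b;return a+d*(z-a[2])/d[2]
L=wzb((500+164/6-.4,140+291/6-.4),.287);print('lens',L,'nobias',wz(o,(526.9,188.1),.287))
im=cv2.imread('pics/w9.png').astype(int);r=im[115:195,332:400];m=((r.max(2)-r.min(2)<25)&(r.max(2)<95)).astype(np.uint8)
cs,_=cv2.findContours(m,0,2);c=max(cs,key=cv2.contourArea);e=cv2.fitEllipse(cv2.convexHull(c));print(e)
F=wzb((e[0][0]+332,e[0][1]+115),.01);print('foot',F, wz(o,(e[0][0]+332,e[0][1]+115),.01))
# head face edge: front-top edge corners in w9c -> px
for p in [(400,85),(305,520)]: print(p,wzb((500+p[0]/6-.4,140+p[1]/6-.4),.3157))
# triangulate the lens with the top ray
o1,d1=ray('top',(250+345/14-.47,122+433/14-.47));a,d=wray(o,(526.9,188.1));a=a+b
s=np.linalg.lstsq(np.stack([d1,-d],1),a-o1,rcond=None)[0];print('tri',o1+d1*s[0],a+d*s[1])
E
```

```text
lens [0.7322 0.0912 0.287 ] nobias [0.7354 0.0914 0.287 ]
((32.739898681640625, 37.24188995361328), (50.763397216796875, 63.712982177734375), 13.070474624633789)
foot [0.7571 0.0971 0.01  ] [0.7592 0.0973 0.01  ]
(400, 85) [0.7164 0.1244 0.3157]
(305, 520) [0.7266 0.0639 0.3157]
tri [0.734  0.0924 0.2864] [0.7339 0.0912 0.2862]
```

```bash
python3 - <<'E'
from h import *
c=calibration('wrist');K=np.array(c['intrinsics']);M=np.linalg.inv(np.array(c['mount']))
def proj(p):
    q=(M@np.r_[p,1])[:3];u=K@q/q[2];return u[:2].round(1)
for z in [.115,.112,.06,.0,-.025]: print(z,proj([0,.0017,z]),'near rim',proj([.012,.0017,z]),'far',proj([-.012,.0017,z]),proj([0,.0137,z]),proj([0,-.0103,z]))
s=cv2.imread('pics/w9.png');cv2.imwrite('pics/w9d.png',cv2.resize(s[170:350,260:390],None,fx=3.3,fy=3.3,interpolation=2))
E
```

```text
0.115 [324.3 200.6] near rim [324.3 186.3] far [324.2 214.6] [339.  200.6] [309.5 200.6]
0.112 [324.3 201.7] near rim [324.3 187.1] far [324.3 215.8] [339.2 201.7] [309.3 201.7]
0.06 [324.6 224.4] near rim [324.6 206.5] far [324.6 241.8] [343.4 224.4] [305.9 224.4]
0.0 [325.3 271.2] near rim [325.4 246.8] far [325.3 294.5] [351.9 271.2] [298.7 271.2]
-0.025 [325.8 304.6] near rim [325.9 275.9] far [325.7 331.7] [358.  304.6] [293.7 304.6]
```

View pics/w9d.png

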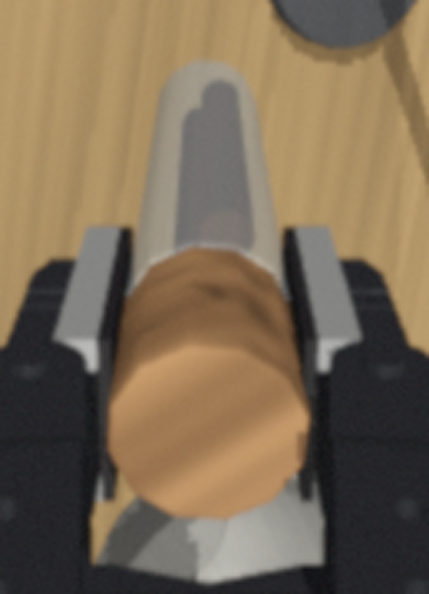

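apply_moves --pt "5 1 -10 0 0 0 1" --pt "12 3 -15 0 0 0 1" --pt "16 3 -15 0 0 0 1" --pt "18 3 -15 0 0 0 1" --pt "16 3 -10 0 0 0 1" --pt "10 2 -5 0 0 0 1" --pt "5 1 -2 0 0 0 1" --pt "0 0 0 0 0 0 1" --pt "0 0 0 0 0 0 1"

```text
time: 18.02
ee_pos: [0.5816, 0.0659, 0.2524]
tcp_rot: [150.0, -0.1, 99.7]
wrist_force: [0.2, -0.2, -1.4]
opening: 0.0223
```

```bash
python3 - <<'E'
from h import *
import pickle
o=get_obs();im=camera('wrist');cv2.imwrite('pics/w10.png',im[:,:,::-1]);print(o['ee_pos'],o['tcp_rot'],o['time'],o['opening'],o['qd'].round(2))
pickle.dump(o,open('o10.pkl','wb'))
R=Ro.from_euler('xyz',o['tcp_rot'],degrees=True).as_matrix();print(R[:,2],'mid',o['ee_pos']+.045*R[:,2])
s=camera('scene')[:,:,::-1];t=camera('top')[:,:,::-1]
cv2.imwrite('pics/scene10.png',s);cv2.imwrite('pics/s10c.png',cv2.resize(s[110:310,150:450],None,fx=2.6,fy=2.6,interpolation=2));cv2.imwrite('pics/top10.png',t)
E
```

```text
[0.58156425 0.06591297 0.25237963] [ 1.49995686e+02 -5.66270149e-02  9.97009316e+01] 18.025 0.02230268117066309 [ 0.03 -0.2  -0.07 -0.03  0.01  0.03]
[ 0.49277042  0.08510733 -0.86598733] mid [0.60373892 0.0697428  0.21341021]
```

View pics/w10.png

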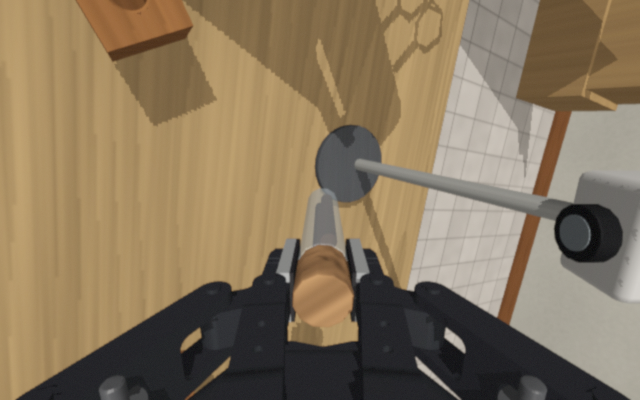

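View pics/s10c.png

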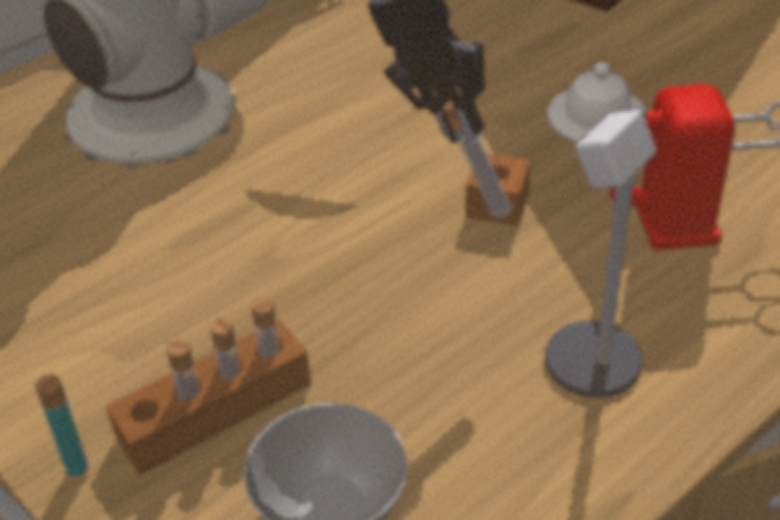

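View pics/top10.png

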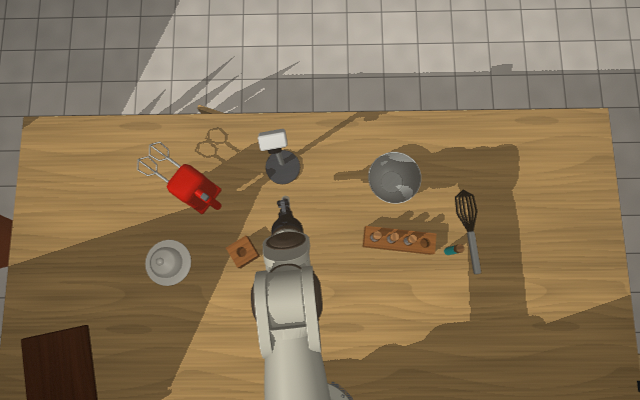

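```bash
python3 - <<'E'
from h import *
import pickle
np.set_printoptions(precision=4,suppress=True)
o=pickle.load(open('o10.pkl','rb'));p=pickle.load(open('o9.pkl','rb'))
def g(o,px):
    a,d=wray(o,px);R=Ro.from_euler('xyz',o['tcp_rot'],degrees=True).as_matrix();return a-.0017*R[:,1],d
im=cv2.imread('pics/w10.png');cv2.imwrite('pics/w10c.png',cv2.resize(im[190:280,540:640],None,fx=6,fy=6,interpolation=2))
a,d=g(o,(574.5,233));print('lens z',a+d*(.287-a[2])/d[2])
a2,d2=g(p,(526.9,188.1));s=np.linalg.lstsq(np.stack([d,-d2],1),a2-a,rcond=None)[0];print(a+d*s[0],a2+d2*s[1])
E
```

```text
lens z [0.731  0.0913 0.287 ]
[0.7336 0.091  0.2862] [0.7336 0.0912 0.2863]
```

View pics/w10c.png

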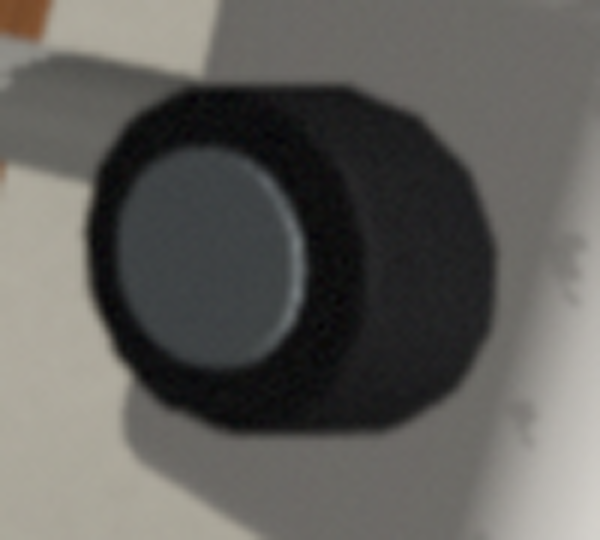

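apply_moves --pt "1 -0.4 -1.4 0 0 0 1" --pt "0 0 0 0 0 0 1" --pt "0 0 0 0 0 0 1" --pt "0 0 0 0 0 0 1" --pt "0 0 0 0 0 0 1" --pt "0 0 0 0 0 0 1" --pt "0 0 0 0 0 0 1"

```text
time: 19.05
ee_pos: [0.5826, 0.0655, 0.2503]
tcp_rot: [150.0, -0.1, 99.7]
wrist_force: [0.5, -0.3, -1.3]
opening: 0.0227
```

```bash
python3 - <<'E'
from h import *
o=get_obs();R=Ro.from_euler('xyz',o['tcp_rot'],degrees=True).as_matrix();print(o['ee_pos'],R[:,2],'mid',o['ee_pos']+.045*R[:,2],o['opening'],o['time'],o['qd'].round(2))
# tube check by triangulation of both ends later
s=camera('scene')[:,:,::-1];t=camera('top')[:,:,::-1];w=camera('wrist')[:,:,::-1]
cv2.imwrite('pics/s11c.png',cv2.resize(s[140:210,300:360],None,fx=8,fy=8,interpolation=2));cv2.imwrite('pics/w11.png',w)
cv2.imwrite('pics/r11.png',cv2.resize(s[215:300,180:280],None,fx=6,fy=6,interpolation=2))
E
```

```text
[0.5826395  0.06552091 0.25025291] [ 0.49198839  0.08501117 -0.8664413 ] mid [0.60477898 0.06934641 0.21126305] 0.022711464756276726 19.05 [-0.02  0.03 -0.05  0.12 -0.09 -0.02]
```

View pics/s11c.png

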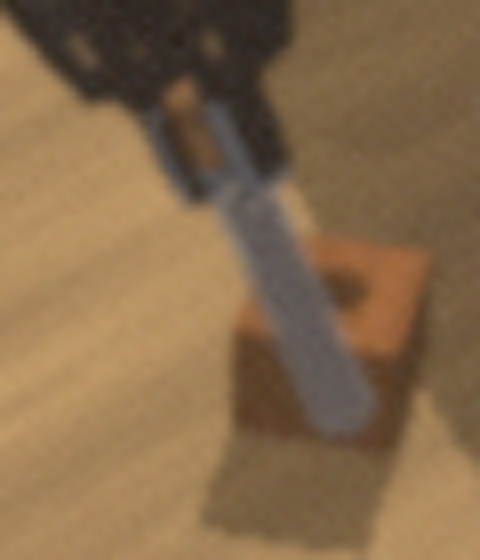

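View pics/r11.png

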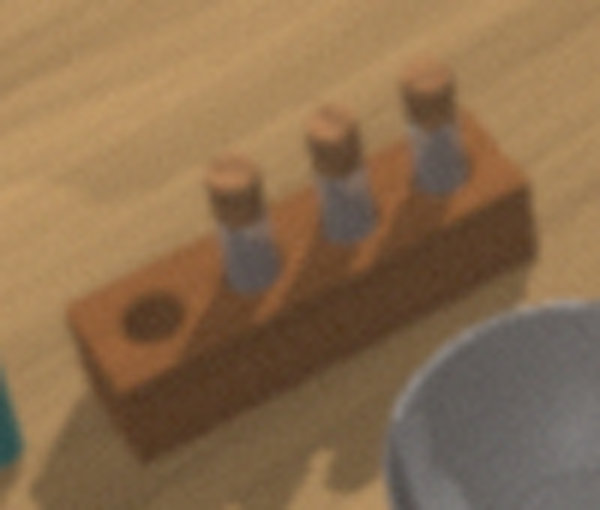

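```bash
python3 - <<'E'
from h import *
o=get_obs();R=Ro.from_euler('xyz',o['tcp_rot'],degrees=True).as_matrix()
c=calibration('scene');T=np.linalg.inv(np.array(c['T']));K=np.array(c['intrinsics'])
for d in (.115,.003,-.025):
    q=(T@np.r_[o['ee_pos']+d*R[:,2],1])[:3];u=K@q/q[2];print(d,((u[0]-300)*8).round(),((u[1]-140)*8).round())
print(job_done())
E
```

```text
0.115 346.0 426.0
0.003 221.0 152.0
-0.025 188.0 81.0
the job is handed in; nothing more can be done
None
```

The job is handed in at about 19 s of the 67 s allowed. Both steps are done, and the tall tube is still held in front of the counter camera.

- **Spice tube:** I moved it from the one-hole block to the empty hole of the long rack. It touched the hole floor with about 6 N at the same tool height at which I had gripped it (96.5 mm), so it is fully home. I let go of it. Afterwards the scene picture showed it upright and level with its two neighbours.
- **Choosing the tall tube:** The tall tube stood in the far end hole of the rack. Its top measured about 0.151 m, against about 0.12 m for the others. I left the turquoise look-alike beside it alone.
- **Presenting it:** By the last reading the tube's middle was at (0.605, 0.069, 0.211) m. The aim was (0.605, 0.069, 0.212), from the lens I measured at about (0.733, 0.0915, 0.287). The tube leans 30° with its cork away from the camera and its foot towards it. The arm was still and the opening steady at 22.7 mm.

**Checks that disagreed:**
- **Wrist camera offset:** It read about 1.7 mm off along the jaw direction. I corrected for that using the gripper's own fingers.
- **Camera foot:** The wrist view put it about 10 mm nearer the robot than the other two cameras did. I did not use that value.
- **Lens and view direction:** The lens readings differed by 1–4 mm between views. The camera's horizontal heading came out between 9.3° and 10.5°, and I used 9.8°.
- **Foot of the held tube:** In the scene picture its position matched the prediction to about 1 pixel.

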